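Load a power module under the retaining block of a test fixture

TASK

Load the finned power module into the test fixture: set it flat on the fixture's bed, slide its flat toe in under the overhanging block and push until it is fully home against the end stop hidden inside. Bed it in there with a steady push of about 15 N for half a second, feeling your way and never pressing with 30 N or more, then let go and leave it there. Leave the spool, the tin and the printed corner where they are.

Things in the scene. Friction and masses are not known exactly. Their poses are not given: they have to be found in the camera images.
- module: Loose power module, about 0.35 kg, lying flat, 42 mm tall. Origin: centre of the underside; x points to the toe, z up. Bare metal base plate 100 x 50 x 8 mm (x -50 to +50, y -25 to +25 mm); on its rear half a black finned block, x -50 to -6 mm. The front 56 mm is the bare flat toe.
- waist (a point): Middle of the block's waist (module x -28 mm, 25 mm above the underside): the place to grip, from above, fingers closing along the module's y. Waist 36 mm wide, 30 mm long, solid from 8 to 36 mm above the underside. Upright end plates 48 mm wide bound it at both ends, so pads can slip only a few mm along it.
- toe (a point): Middle of the toe's front edge, at the underside, 50 mm ahead of the module's origin. The toe is 8 mm thick and 50 mm wide; its front corners are cut off by 7 mm at 45 degrees.
- fixture: Test fixture, fixed to the bench. Origin: on the bench; x is the way into the pocket, y across, z up. Metal bed x -115 to +95, y -50 to +50 mm, top 12 mm above the bench, open on top to x = -7 mm. A block with an overhanging roof (top 32.5 mm above the bench) covers x +15 to +95 mm. Module and fixture must never press on each other with more than 30 N in any direction.
- mouth (a point): Middle of the pocket's mouth, at bed level, at fixture x = +15 mm (axes as the fixture's). Pocket 53 mm wide between its cheeks, 10.5 mm from bed to roof: 1.5 mm spare each side of the toe, 2.5 mm above it. Before it two angled guides, 8 mm high, flare from 53 mm wide here to about 70 mm at x = -7 mm.
- pocket (a point): Point inside the pocket, at bed level, fixture x = +56 mm. The rigid end stop, hidden under the roof, stands across the pocket somewhere from 11 mm before to 11 mm past this point (fixture x 45 to 67 mm), set anew each time and not measured: push the module along +x until the resistance rises sharply. Nothing else in the pocket resists by more than friction.
- probe (a joint): Thin sprung brass pin through the end stop: 0 = standing 6 mm out of the stop's face, untouched; 0.006 m = pushed flush with it by the toe. Spring very weak (0.15 to 0.45 N), less than the module's friction on the bed: it cannot be felt and does not push the module back. Its far end sticks out of the block's rear.
- solder_spool: Bystander: spool of solder wire, black flanges, 64 x 80 x 37 mm, origin at the middle of its underside. Not to be moved.
- tin_b: Bystander: small round white tin with a green lid, 38 mm across, 50 mm tall, origin at the middle of its underside. Not to be moved.
- printed_corner: Bystander: small cream printed corner piece with an upright post, 28 x 28 x 31 mm, origin at the middle of its underside. Not to be moved.
Things that resemble listed ones, but are neither listed nor needed, are in the scene too. What is shaped like the module but orange or purple is not meant.

How it is judged:
On the way, in this order (a step that is already met when the one before it is completed fails the run):
1. the module is down on the bed with the front of its toe under the overhang (toe edge 17 to 37 mm along the fixture's x, underside within 2.5 mm of the bed's top) (x of toe in the frame of fixture between 0.017 and 0.037 m and z of toe in the frame of fixture between 0.0095 and 0.0145 m), for 0.05 s.
2. the module is fully home and pressed against the fixture with more than 9 N (value of joint probe above 0.0045 m and contact force between module and fixture above 9 N), for 0.2 s.
At the end, for the whole second after the job is handed in: The module lies flat on the bed (tilt under 0.05 rad) with its toe under the overhang, along the pocket within 0.07 rad and within 4 mm of its middle, home to within 1.5 mm of the end stop (probe pin pushed in more than 4.5 of its 6 mm), released and at rest (value of joint probe above 0.0045 m and x of toe in the frame of fixture above 0.04 m and y of toe in the frame of fixture between -0.004 and 0.004 m and z of toe in the frame of fixture between 0.0095 and 0.0145 m and angle between the x axis of module and the x axis of fixture, either way round below 0.07 rad and angle between module's own z axis and vertical below 0.05 rad and linear speed of module below 0.01 m/s); the robot touches nothing.
It fails at once if the module and the fixture press on each other with more than 30 N (contact force between module and fixture above 30 N).
It fails at once if the spool is moved by more than 15 mm (distance of solder_spool from where it was at the start of the episode above 0.015 m).
It fails at once if the tin is moved by more than 15 mm (distance of tin_b from where it was at the start of the episode above 0.015 m).
It fails at once if the printed corner is moved by more than 15 mm (distance of printed_corner from where it was at the start of the episode above 0.015 m).
It also fails if it takes over 54 s, if anything falls off the work surface, if the arm or the gripper's body presses on something with over 40 N, if the wrist force passes 120 N, or if a joint passes its speed limit or range.

ROBOT

A 7-joint arm with a two-finger parallel gripper is mounted at the origin on a cart in front of the work surface, level with it; the furniture and walls round the work are solid. World frame = base frame: x ahead of the robot, y to its left, z up, the work surface at z = 0. Lengths are in m, angles in rad, forces in N, time in s.
With the tool pointing down it reaches from about 0.425 to 0.925 m from the base axis. Payload 6.8 kg.
Tool frame: the origin (TCP) lies on the centre line of the jaws, within the pads' length; the fingertips stand 14 mm ahead of it and the grasp point (between the pads) lies 5 mm behind it (bot.finger_overhang is the distance from the TCP to the fingertips, in m); z points along the fingers, y is the line along which they close (so a half turn about z gives the same grasp; the last joint's range is limited). The gripper opens to 85 mm and grips with 20 to 120 N. Pads are 22 mm wide; open, the fingers measure 114 mm over their backs; the gripper's body (76 mm by 85 mm) begins 54 mm behind the grasp point. The pads swing forward as they close: fully open they stand 13 mm farther back than shut.
Start: joints at [1.072, 0.477, 0.022, 1.555, -0.011, 1.109, -0.083], TCP at [0.257, -0.624, 0.245] pointing down, gripper open.
Joint ranges: [-2.96, 2.96], [-0.34, 2.1], [-1.41, 1.46], [0.24, 2.44], [-1.37, 4.51], [0.17, 1.92], [-2.96, 2.96]. Speed limits (rad/s): [2.39, 2.39, 3.14, 3.14, 3.14, 3.14, 3.14].

INTERFACE

Orientations are given as a unit quaternion [w, x, y, z].
In Python, from station import bot gives the robot as it stands.
- The arm moves only by the shell command python3 -m inch 'ROWS' [OPENING] [FORCE]. ROWS is JSON, a list of rows, each a list of 4 numbers: the shift along the tool's x, y, z in m, then the turn about the tool's z in degrees. A call has 1 to 12 rows; each row shifts and turns the commanded pose from where the row before left it, along the tool's axes as they then stand; what a row does not reach is not made up. A row lasts 1/10 s, in which the tool goes at most 50 mm and 8.59 degrees, less where a joint would pass 70% of its speed; a pose out of reach is approached as far as the arm can. A call is refused whole if a number of a shift passes 0.05 or a number of a turn 8.59, either way. A call with a gripper value outside its range is refused whole. OPENING is the finger opening in m, from 0 to 0.0854, set as the call begins (- or left out, the last holds). The fingers move at their own pace and stop on an object; FORCE is the grip in N (left out, the last holds). Time passes only in rows, so rows that do not move let the fingers close. It gives the time, the measured TCP pose, the force, the opening and the grip force at its end, in the units of the state.
- bot.get_obs(): the state, without advancing time (a new reading comes with each control period).
- bot.read_camera(name): name is "scene" or "top" or "wrist"; returns a dict with "color" (420x560x3 uint8, red, green, blue), "mtx" (3x3 intrinsics, pixels), "dist_coeffs" ([k1, k2, p1, p2, k3] as OpenCV has them; the pictures are not rectified), "world_from_camera" (4x4, takes a point from camera to world coordinates); the wrist camera has in their place "hand_eye" (4x4, takes a point from camera to tool coordinates, whose origin is the TCP and whose axes are the flange's). Camera axes: x right, y up, looking along -z (the intrinsics and any distortion apply to the point x, -y, -z); pixel columns grow to the right and rows downward; lengths in m; the calibration is good to about 2 mm. A picture is of the moment at which its call begins: read the wrist's pose just before it. There is no depth.
- bot.hand_in(): hands the job in; it is judged then, once.
The state is a dict: "t": time; "q": joint angles; "joint_vel": joint speeds; "joint_torque": joint torques, N m; "eef_pos": TCP position; "tool_rot": TCP orientation; "contact_force": force on the tool from outside, world axes, zero at the start; "torque": the same for the moment, N m; "gripper_width": opening from 0.0 (shut) to 1.0 (fully open); "grasp_force": force on a finger pad.
Only numpy, scipy, OpenCV 4.12 (cv2) and the standard library are available. Lean on these libraries where they do the work, as an engineer would, in place of code of your own. Each camera call takes 0.05 s, during which the arm holds its last target. There are 200 camera calls.

## Working session

There is one attempt and no reset: what is moved stays moved. The work goes in short steps, Python scripts to look and compute and a shell command to move; the robot and the scene stay as the last step left them, time stands still between calls to the robot, and variables do not carry over. Pictures are saved under pics/ and viewed, at most 10 in all, crops included, and the job is handed in when it is done.

```bash
ls; mkdir -p pics; python3 - <<'E'
from station import bot
import cv2
o=bot.get_obs()
print({k:(v if not hasattr(v,'round') else v) for k,v in o.items()})
for n in("top","scene"):
    r=bot.read_camera(n); cv2.imwrite(f"pics/{n}0.png",r["color"][:,:,::-1]); print(n,r["mtx"],r["dist_coeffs"],r["world_from_camera"])
E
```

```text
pics
{'t': 0.0, 'q': array([ 1.07189045,  0.47779281,  0.02233072,  1.55648999, -0.01150618,
        1.10929937, -0.08308937]), 'joint_vel': array([ 3.86279203e-04, -3.63656820e-04,  1.18349050e-03,  4.71611454e-04,
        7.44841804e-06, -2.37070686e-03,  4.18134830e-04]), 'joint_torque': array([-5.77545215e-04, -5.96465850e+01,  1.60749145e+00, -2.81207246e+01,
        1.24411707e-02,  9.41237173e-03, -1.82558540e-05]), 'eef_pos': array([ 0.25689931, -0.62356644,  0.24431414]), 'tool_rot': array([-8.98323402e-04,  9.80965489e-01,  1.94179926e-01, -2.43639466e-04]), 'contact_force': array([-0.41035461,  0.43427462, -0.38372779]), 'torque': array([-0.03733998,  0.01686895, -0.01721502]), 'grasp_force': 0.0, 'gripper_width': 1.002806160643015}
top [[466.1274585    0.         279.03220413]
 [  0.         466.1274585  209.59628461]
 [  0.           0.           1.        ]] [0.04862026 0.         0.         0.         0.        ] [[-2.53052396e-02  9.80498185e-01 -1.94892160e-01  2.90216818e-01]
 [-9.99679374e-01 -2.46458874e-02  5.80771537e-03  7.41035174e-02]
 [ 8.91164159e-04  1.94976638e-01  9.80807482e-01  1.34207096e+00]
 [ 0.00000000e+00  0.00000000e+00  0.00000000e+00  1.00000000e+00]]
scene [[511.69963956   0.         280.07932046]
 [  0.         511.69963956 213.44544293]
 [  0.           0.           1.        ]] [0.01257631 0.         0.         0.         0.        ] [[-4.46860230e-01  6.17292809e-01 -6.47507161e-01 -2.32062236e-01]
 [-8.94603627e-01 -3.07909690e-01  3.23845600e-01  4.63483617e-01]
 [ 5.33830929e-04  7.23975974e-01  6.89824981e-01  8.78411262e-01]
 [ 0.00000000e+00  0.00000000e+00  0.00000000e+00  1.00000000e+00]]
```

View pics/top0.png

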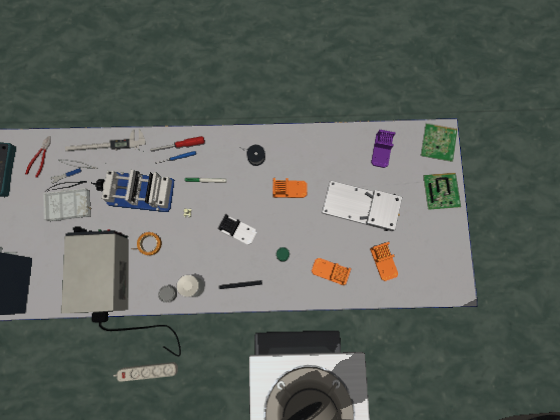

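View pics/scene0.png

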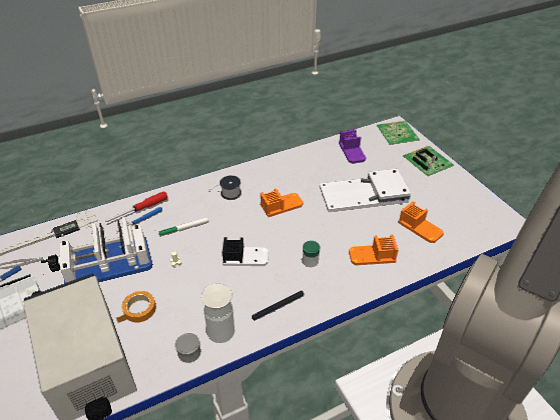

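The top view shows the module at about (238,229): black block left, pale toe towards the lower right (255,240). The fixture is centred near (362,205), with its roof block at the right end (384,210). The tin is at (283,254), the spool at (256,155) and the corner at (187,212).

```bash
cat > h.py <<'E'
import numpy as np, cv2
from station import bot
from scipy.spatial.transform import Rotation as R
def tool():
    o=bot.get_obs(); T=np.eye(4); w=o["tool_rot"]; T[:3,:3]=R.from_quat([w[1],w[2],w[3],w[0]]).as_matrix(); T[:3,3]=o["eef_pos"]; return T
def cam(n):
    T=tool(); r=bot.read_camera(n)
    r["T"]=r["world_from_camera"] if n!="wrist" else T@r["hand_eye"]
    return r
def w(r,px,z):
    p=cv2.undistortPoints(np.array(px,float).reshape(-1,1,2),r["mtx"],np.array(r["dist_coeffs"])).reshape(-1,2)
    d=np.c_[p[:,0],-p[:,1],-np.ones(len(p))]@r["T"][:3,:3].T; c=r["T"][:3,3]
    z=np.broadcast_to(z,len(p)); return c+d*((z-c[2])/d[:,2])[:,None]
def proj(r,P):
    P=np.atleast_2d(P); q=(P-r["T"][:3,3])@r["T"][:3,:3]; q=q*[1,-1,-1]
    return cv2.projectPoints(q,np.zeros(3),np.zeros(3),r["mtx"],np.array(r["dist_coeffs"]))[0].reshape(-1,2)
E
python3 - <<'E'
from h import *
r=cam("top"); c=r["color"][:,:,::-1]
a=cv2.resize(c[205:250,210:270],None,fx=13,fy=13,interpolation=cv2.INTER_CUBIC)[:, :780]
b=cv2.resize(c[172:238,315:410],None,fx=8,fy=8,interpolation=cv2.INTER_CUBIC)
cv2.imwrite("pics/a.png",cv2.resize(a,(400,300)));
out=np.zeros((600,800,3),np.uint8); out[:300,:400]=cv2.resize(a,(400,300)); bb=cv2.resize(b,(432,300)); out[300:,:432]=bb
cv2.imwrite("pics/crop.png",out[:, :440])
print("px scale: module x=210+u/6.667, y=205+v/6.667; fixture x=315+u/4.547 y=172+(v-300)/4.545")
print(w(r,[[238,229],[362,205],[283,254],[256,155],[187,212]],[.01,.02,.05,.03,.02]).round(3))
wr=bot.read_camera("wrist");print(wr["mtx"],wr["dist_coeffs"],wr["hand_eye"]); print(tool().round(3))
E
```

```text
px scale: module x=210+u/6.667, y=205+v/6.667; fixture x=315+u/4.547 y=172+(v-300)/4.545
[[ 0.501  0.186  0.01 ]
 [ 0.56  -0.174  0.02 ]
 [ 0.421  0.059  0.05 ]
 [ 0.716  0.13   0.03 ]
 [ 0.553  0.332  0.02 ]]
[[309.31259141   0.         279.94473398]
 [  0.         309.31259141 208.15631695]
 [  0.           0.           1.        ]] [-0.02238004  0.          0.          0.          0.        ] [[ 5.32579983e-04  9.49983408e-01  3.12299921e-01  7.93119910e-02]
 [ 9.99999678e-01 -6.93199026e-04  4.03291045e-04  7.07963670e-04]
 [ 5.99605803e-04  3.12299606e-01 -9.49983472e-01 -1.28247837e-01]
 [ 0.00000000e+00  0.00000000e+00  0.00000000e+00  1.00000000e+00]]
[[ 0.925  0.381 -0.001  0.257]
 [ 0.381 -0.925  0.001 -0.624]
 [-0.    -0.001 -1.     0.245]
 [ 0.     0.     0.     1.   ]]
```

View pics/crop.png

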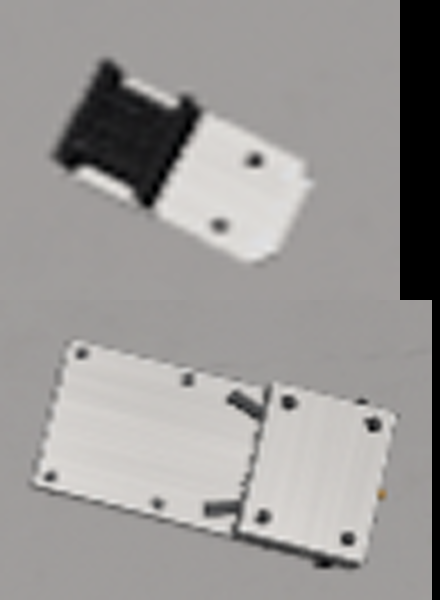

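The crop shows the module's toe corners at crop pixels (303,163) and (247,263), with the block's rear plate from (107,60) to (57,158). The fixture's bed corners are at (70,340) and (33,487), and its roof corners at (272,383), (395,415), (360,567) and (237,535).

```bash
python3 - <<'E'
from h import *
r=cam("top")
m=lambda L:np.array(L,float)/6.667+[210,205]
f=lambda L:np.array([[u/4.547+315,(v-300)/4.545+172] for u,v in L])
M=w(r,m([[303,163],[247,263],[313,182],[275,253],[207,112],[155,210]]),.008); print(M.round(4))
B=w(r,m([[107,60],[57,158],[193,100],[150,205]]),.042); print("block",B.round(4))
Fb=w(r,f([[70,340],[33,487]]),.012); Fr=w(r,f([[272,383],[395,415],[360,567],[237,535]]),.0325); print("fix",Fb.round(4),Fr.round(4))
front=M[2:4].mean(0); mid=B.mean(0); d=front-mid; print("mod toe",front,"block c",mid,"head",np.degrees(np.arctan2(d[1],d[0])),np.linalg.norm(d[:2]))
rear=Fb.mean(0); end=Fr[1:3].mean(0); d=end-rear; print("fix rear",rear,"end",end,"head",np.degrees(np.arctan2(d[1],d[0])),np.linalg.norm(d[:2]), "len .210")
E
```

```text
[[0.4985 0.1359 0.008 ]
 [0.4555 0.1607 0.008 ]
 [0.4901 0.1317 0.008 ]
 [0.4596 0.1486 0.008 ]
 [0.522  0.1773 0.008 ]
 [0.4796 0.2002 0.008 ]]
block [[0.5396 0.217  0.042 ]
 [0.498  0.2382 0.042 ]
 [0.5214 0.1806 0.042 ]
 [0.4769 0.199  0.042 ]]
fix [[ 0.6371 -0.0871  0.012 ]
 [ 0.5409 -0.059   0.012 ]] [[ 0.6003 -0.2111  0.0325]
 [ 0.5775 -0.2871  0.0325]
 [ 0.4812 -0.258   0.0325]
 [ 0.5033 -0.183   0.0325]]
mod toe [0.4748035 0.1401196 0.008    ] block c [0.5089706  0.20867861 0.042     ] head -116.48984814679415 0.07660109416547871
fix rear [ 0.58897699 -0.07304201  0.012     ] end [ 0.52938223 -0.27250508  0.0325    ] head -106.63487852465879 0.20817553538353825 len .210
```

```bash
python3 -m inch '[[0.041,-0.027,0,0],[0.041,-0.027,0,0],[0.041,-0.027,0,0],[0.041,-0.027,0,0],[0.041,-0.027,0,0],[0.041,-0.027,0,0],[0.041,-0.027,0,0],[0.041,-0.027,0,0],[0.041,-0.027,0,0],[0.041,-0.027,0,0],[0.041,-0.027,0,0],[0,0,0,-8.5]]'; python3 -m inch '[[0,0,0.02,-8.5],[0,0,0.02,-8.5],[0,0,0.02,-8.5],[0,0,0,-8.5],[0,0,0,-8.5],[0,0,0,0],[0,0,0,0],[0,0,0,0]]'
python3 - <<'E'
from h import *
r=cam("wrist"); np.save("fixT.npy",r["T"]); cv2.imwrite("pics/f.png",r["color"][:,:,::-1]); print(r["T"].round(3))
E
```

```text
t: 1.45
eef_pos: [0.5651, -0.1685, 0.2456]
tool_rot: [-0.002, 0.962, 0.272, 0.002]
contact_force: [0.2, 0.3, 0.4]
gripper_width: 0.998
grasp_force: 0.0
t: 2.25
eef_pos: [0.5611, -0.1778, 0.1854]
tool_rot: [0.0, 0.803, 0.596, 0.0]
contact_force: [-0.3, 0.4, -0.1]
gripper_width: 0.999
grasp_force: 0.0
[[ 0.958  0.274  0.09   0.584]
 [-0.288  0.91   0.299 -0.102]
 [ 0.    -0.312  0.95   0.314]
 [ 0.     0.     0.     1.   ]]
```

View pics/f.png

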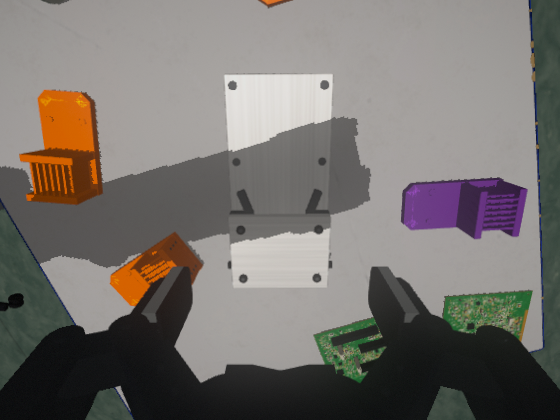

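The wrist view shows the fixture's bed rear corners at about (225,74) and (333,74). The roof's front edge runs from (230,213) to (330,213), and its rear edge from (232,287) to (328,287).

```bash
cat >> h.py <<'E'
from scipy.optimize import least_squares
def fit(r,obj,px,p0):
    obj=np.array(obj,float); px=np.array(px,float)
    def tw(p):
        c,s=np.cos(p[2]),np.sin(p[2]); return np.c_[p[0]+c*obj[:,0]-s*obj[:,1],p[1]+s*obj[:,0]+c*obj[:,1],obj[:,2]]
    f=lambda p:(proj(r,tw(p))-px).ravel()
    return least_squares(f,p0),f
E
python3 - <<'E'
from h import *
r=bot.read_camera("wrist"); r["T"]=np.load("fixT.npy"); c=cv2.imread("pics/f.png")
g=cv2.cvtColor(c,cv2.COLOR_BGR2GRAY)
px=np.array([[225,74],[333,74],[230,213],[330,213],[232,287],[328,287]],np.float32)
sp=cv2.cornerSubPix(g,px[[0,1,4,5]].copy().reshape(-1,1,2),(5,5),(-1,-1),(3,50,.01)).reshape(-1,2); print(sp)
px[[0,1,4,5]]=sp
# left in image = ? fixture +y: x down in image, z toward viewer -> y to right
obj=[[-.115,-.05,.012],[-.115,.05,.012],[.015,-.05,.0325],[.015,.05,.0325],[.095,-.05,.0325],[.095,.05,.0325]]
s,f=fit(r,obj,px,[.56,-.174,np.radians(-106.6)]); print(s.x, np.degrees(s.x[2])); print(s.fun.reshape(-1,2).round(1))
x,y,a=s.x
for d in(-.115,.095): print(x+d*np.cos(a),y+d*np.sin(a))
E
```

```text
[[223.78749  74.39019]
 [332.2064   73.7997 ]
 [232.50984 286.54144]
 [326.37253 286.8284 ]]
[ 0.55848468 -0.18293299 -1.85730735] -106.41587254807439
[[-0.9 -2.3]
 [ 1.7 -2.4]
 [-2.5  2.7]
 [ 1.1  2.2]
 [-0.5  1.2]
 [ 1.2  0.4]]
0.5909845054347151 -0.07262088023565959
0.5316369927936772 -0.2740603816829225
```

```bash
python3 -m inch '[[0.044,-0.020,0,0],[0.044,-0.020,0,0],[0.044,-0.020,0,0],[0.044,-0.020,0,0],[0.044,-0.020,0,0],[0.044,-0.020,0,0],[0.044,-0.020,0.02,0],[0.044,-0.020,0.02,0],[0,0,0.01,5],[0,0,0.0,5],[0,0,0,0],[0,0,0,0]]' 0.07
python3 - <<'E'
from h import *
r=cam("wrist"); np.save("modT.npy",r["T"]); cv2.imwrite("pics/m.png",r["color"][:,:,::-1]); print(tool().round(3))
E
```

```text
t: 3.55
eef_pos: [0.5091, 0.2011, 0.1373]
tool_rot: [0.0, 0.85, 0.526, 0.0]
contact_force: [0.0, -0.0, -0.7]
gripper_width: 0.82
grasp_force: 0.0
[[ 0.447  0.895  0.001  0.509]
 [ 0.895 -0.447  0.     0.201]
 [ 0.     0.001 -1.     0.137]
 [ 0.     0.     0.     1.   ]]
```

View pics/m.png

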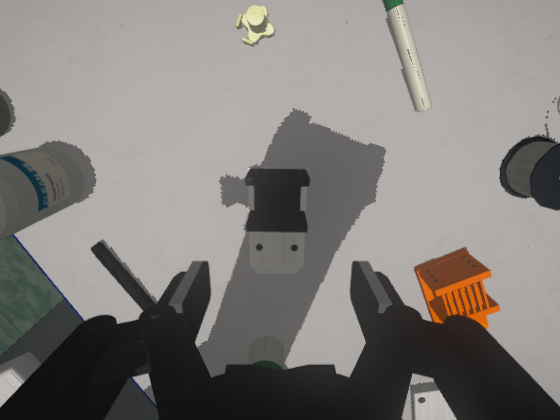

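The wrist view shows the module's block top from (247,170)-(309,170) to (246,231)-(307,231), and the toe's front edge at row 272 from (257) to (300).

```bash
python3 - <<'E'
from h import *
r=bot.read_camera("wrist"); r["T"]=np.load("modT.npy")
px=[[247,170],[309,170],[246,231],[307,231],[250,265],[305,265],[257,272],[299,272]]
obj=[[-.05,-.024,.042],[-.05,.024,.042],[-.006,-.024,.042],[-.006,.024,.042],[.043,-.025,.008],[.043,.025,.008],[.05,-.018,.008],[.05,.018,.008]]
s,f=fit(r,obj,px,[.5,.186,np.radians(-117)]); x,y,a=s.x; print(s.x,np.degrees(a)); print(s.fun.reshape(-1,2).round(1))
W=np.array([x-.028*np.cos(a),y-.028*np.sin(a)]); T=tool(); d=np.r_[W-T[:2,3],0]
print("waist",W,"in tool xy",T[:3,:3].T@d,"tool head",np.degrees(np.arctan2(T[1,0],T[0,0])), "want",np.degrees(a)+180)
E
```

```text
[ 0.49949808  0.18645264 -2.03708867] -116.71658315411678
[[-2.2  3.2]
 [ 1.2  3.4]
 [ 0.5 -2.1]
 [ 1.2 -1.9]
 [ 0.8 -1. ]
 [-0.6 -0.8]
 [ 1.4 -1.3]
 [-2.3 -1.2]]
waist [0.51208625 0.21146339] in tool xy [ 1.07426666e-02 -2.24225650e-03  4.00525552e-06] tool head 63.42342748588581 want 63.283416845883224
```

```bash
python3 - <<'E'
from h import *
r=bot.read_camera("wrist"); r["T"]=np.load("modT.npy")
px=[[247,170],[309,170],[246,231],[307,231],[250,265],[305,265],[257,272],[299,272]]
obj=[[-.05,-.024,.008],[-.05,.024,.008],[-.006,-.024,.042],[-.006,.024,.042],[.043,-.025,.008],[.043,.025,.008],[.05,-.018,.008],[.05,.018,.008]]
s,f=fit(r,obj,px,[.5,.186,np.radians(-117)]); x,y,a=s.x; print(s.x,np.degrees(a)); print(s.fun.reshape(-1,2).round(1))
W=np.array([x-.028*np.cos(a),y-.028*np.sin(a)]); T=tool(); d=np.r_[W-T[:2,3],0]
print("waist",W,"in tool xy",T[:3,:3].T@d)
r["T"]=np.load("fixT.npy")
px=[[224,74.4],[332.5,74],[230,215],[330,215],[232.3,287],[327.5,287]]
obj=[[-.115,-.05,.012],[-.115,.05,.012],[.015,-.05,.0325],[.015,.05,.0325],[.095,-.05,.0325],[.095,.05,.0325]]
s,f=fit(r,obj,px,[.56,-.174,np.radians(-106.6)]); print(s.x, np.degrees(s.x[2])); print(s.fun.reshape(-1,2).round(1))
print(bot.get_obs()["t"])
E
```

```text
[ 0.49842529  0.18452392 -2.03507964] -116.60147438054805
[[ 2.  -2.4]
 [-2.9 -2.3]
 [ 0.5  0.6]
 [ 1.   0.7]
 [ 0.8  1.2]
 [-0.7  1.3]
 [ 1.5  0.8]
 [-2.3  0.9]]
waist [0.51096319 0.20955992] in tool xy [ 8.59019541e-03 -2.36526961e-03  2.76350527e-06]
[ 0.55848805 -0.1837159  -1.85674866] -106.38386211105359
[[-0.9 -1.4]
 [ 1.5 -1.7]
 [-2.2  1.5]
 [ 1.3  0.9]
 [ 0.   1.3]
 [ 0.3  0.8]]
3.7
```

```bash
python3 -m inch '[[0.009,-0.002,0.033,0],[0,0,0.04,0],[0,0,0.03,0],[0,0,0.01,0],[0,0,0,0],[0,0,0,0]]' 0.07; python3 -m inch '[[0,0,0,0],[0,0,0,0],[0,0,0,0],[0,0,0,0],[0,0,0,0],[0,0,0,0],[0,0,0,0],[0,0,0,0]]' 0.0 40
```

```text
t: 4.3
eef_pos: [0.5121, 0.2104, 0.0253]
tool_rot: [0.0, 0.851, 0.525, 0.001]
contact_force: [-0.4, 0.0, 0.3]
gripper_width: 0.817
grasp_force: 0.0
t: 5.1
eef_pos: [0.5121, 0.2105, 0.0256]
tool_rot: [0.0, 0.851, 0.525, 0.001]
contact_force: [-0.4, -0.7, 6.9]
gripper_width: 0.406
grasp_force: 40.6
```

```bash
python3 -m inch '[[0,0,-0.02,0],[0,0,-0.04,0],[0,0,-0.04,0],[-0.034,0.029,0,0],[-0.034,0.029,0,0],[-0.034,0.029,0,0],[-0.034,0.029,0,0],[-0.034,0.029,0,0],[-0.034,0.029,0,0],[-0.034,0.029,0,0],[0,0,0.02,-5.1],[0,0,0.02,-5.1]]'; python3 -m inch '[[0,0,0,0],[0,0,0,0],[0,0,0,0]]'
python3 - <<'E'
from h import *
r=cam("wrist"); np.save("T2.npy",r["T"]); cv2.imwrite("pics/p2.png",r["color"][:,:,::-1])
T=tool(); print(T.round(4),np.degrees(np.arctan2(T[1,0],T[0,0])))
E
```

```text
t: 6.3
eef_pos: [0.5863, -0.0963, 0.0842]
tool_rot: [0.001, 0.801, 0.599, 0.0]
contact_force: [0.3, 0.5, -3.3]
gripper_width: 0.413
grasp_force: 41.2
t: 6.6
eef_pos: [0.5867, -0.0933, 0.0852]
tool_rot: [0.001, 0.801, 0.599, 0.001]
contact_force: [0.2, 0.2, -3.5]
gripper_width: 0.415
grasp_force: 41.0
[[ 2.831e-01  9.591e-01  1.900e-03  5.868e-01]
 [ 9.591e-01 -2.831e-01 -2.000e-04 -9.330e-02]
 [ 3.000e-04  1.900e-03 -1.000e+00  8.530e-02]
 [ 0.000e+00  0.000e+00  0.000e+00  1.000e+00]] 73.55372359386676
```

View pics/p2.png

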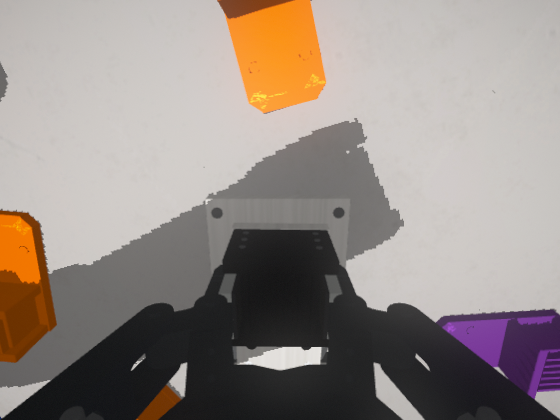

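The wrist view shows the bed's rear corners at (206,199) and (350,198). The held block's rear edge is at row 230 (columns about 237 to 327), and the toe is visible between columns 233 and 327 near row 350.

```bash
python3 - <<'E'
from h import *
r=bot.read_camera("wrist"); r["T"]=np.load("T2.npy"); T=tool(); zu=T[2,3]-.0256
g=cv2.cvtColor(cv2.imread("pics/p2.png"),cv2.COLOR_BGR2GRAY)
for row in(232,236,352,358): print(row,g[row,218:345:3])
C=w(r,[[206,199],[350,198]],.012); print(C.round(4),"width",np.linalg.norm(C[0]-C[1]))
F=np.array([.5585,-.1833]);a=np.radians(-106.4);ax=np.array([np.cos(a),np.sin(a)]);ay=np.array([-ax[1],ax[0]])
for p in C: print("corner in fix",((p[:2]-F)@ax).round(4),((p[:2]-F)@ay).round(4))
d=C[1]-C[0]; print("edge head",np.degrees(np.arctan2(d[1],d[0]))-90)
print("tool in fix",((T[:2,3]-F)@ax).round(4),((T[:2,3]-F)@ay).round(4))
# expected module pixels; local tool frame, module x=-tool x, module y: = tool y
M=lambda x,y,z: T[:3,3]+T[:3,0]*(-(x+.028))+T[:3,1]*y+np.array([0,0,zu+z-T[2,3]])
for p in[(-.05,-.025,0),(-.05,.025,0),(-.05,-.024,.042),(-.05,.024,.042),(0,-.025,.008),(0,.025,.008)]: print(p,proj(r,M(*p)).round(0))
E
```

```text
232 [132 131 131 129 129  48  42  42  44  56  52  39  38  39  38  39  37  37
  37  36  36  37  35  36  35  36  35  37  36  36  36  35  48  44  39  39
  40 133 129 131 130 129 131]
236 [130 131 130 129 116  41  41  39  40  38  40  39  37  35  37  35  35  35
  33  35  34  35  34  33  34  34  33  34  34  35  37  36  37  38  38  37
  39  66 129 129 130 128 131]
352 [ 32  31  30  31  32  70 101 125 122 123 124 121 123 121 125 186 224 225
 223 224 223 226 227 219 223 221 222 221 223 218 225 225 226 225 228  91
  56  39  38  38  37  36  37]
358 [ 30  31  33  33  32  51  94 124 123 123 173 222 223 221 224 226 224 224
 223 224 224 226 227 218 221 223 220 220 222 219 224 223 225 224 179  56
  50  39  40  37  37  37  35]
[[ 0.5439 -0.0602  0.012 ]
 [ 0.6379 -0.0873  0.012 ]] width 0.0978427610012898
corner in fix -0.1139 -0.0488
corner in fix -0.1145 0.0491
edge head -106.05110881392653
tool in fix -0.0943 0.0017
(-0.05, -0.025, 0) [[233. 220.]]
(-0.05, 0.025, 0) [[328. 220.]]
(-0.05, -0.024, 0.042) [[221. 257.]]
(-0.05, 0.024, 0.042) [[341. 257.]]
(0, -0.025, 0.008) [[236. 309.]]
(0, 0.025, 0.008) [[325. 309.]]
```

```bash
python3 -m inch '[[0,-0.0016,0.02,0],[0,0,0.015,0],[0,0,0.007,0],[0,0,0,0],[0,0,0,0]]'; python3 -m inch '[[0,0,0.001,0],[0,0,0.001,0],[0,0,0.001,0],[0,0,0,0],[0,0,0,0]]'
```

```text
t: 7.2
eef_pos: [0.5848, -0.0931, 0.0423]
tool_rot: [0.0, 0.801, 0.599, 0.0]
contact_force: [1.0, 1.5, -2.9]
gripper_width: 0.412
grasp_force: 41.0
t: 7.7
eef_pos: [0.5845, -0.0933, 0.0391]
tool_rot: [0.0, 0.801, 0.599, 0.0]
contact_force: [0.1, -1.1, -3.2]
gripper_width: 0.416
grasp_force: 41.0
```

```bash
python3 -m inch '[[0,0,0.0007,0],[0,0,0,0],[0,0,0,0]]';  python3 -m inch '[[0,0,0.0007,0],[0,0,0,0],[0,0,0,0]]'; python3 -m inch '[[0,0,0.0005,0],[0,0,0,0],[0,0,0,0]]'
```

```text
t: 8.0
eef_pos: [0.5845, -0.0933, 0.0384]
tool_rot: [0.0, 0.801, 0.599, 0.0]
contact_force: [0.3, 0.3, -3.4]
gripper_width: 0.412
grasp_force: 41.0
t: 8.3
eef_pos: [0.5845, -0.0932, 0.0377]
tool_rot: [0.0, 0.801, 0.599, -0.0]
contact_force: [0.6, 0.7, -2.7]
gripper_width: 0.412
grasp_force: 41.1
t: 8.6
eef_pos: [0.5845, -0.0932, 0.0376]
tool_rot: [0.0, 0.801, 0.599, -0.0]
contact_force: [-2.9, 0.5, 5.4]
gripper_width: 0.415
grasp_force: 42.0
```

```bash
python3 -m inch '[[-0.003,0,-0.0002,0],[-0.003,0,0,0],[-0.003,0,0,0],[-0.003,0,0,0],[-0.003,0,0,0],[0,0,0,0]]';  python3 -m inch '[[-0.003,0,0,0],[-0.003,0,0,0],[-0.003,0,0,0],[-0.001,0,0,0],[0,0,0,0]]'
```

```text
t: 9.2
eef_pos: [0.5805, -0.1082, 0.0376]
tool_rot: [0.0, 0.801, 0.599, 0.0]
contact_force: [1.3, 1.3, 2.2]
gripper_width: 0.412
grasp_force: 41.7
t: 9.7
eef_pos: [0.5776, -0.1175, 0.0376]
tool_rot: [0.0, 0.801, 0.599, 0.0]
contact_force: [1.6, 3.2, 4.3]
gripper_width: 0.414
grasp_force: 41.9
```

```bash
python3 -m inch '[[-0.002,0,0,0],[-0.002,0,0,0],[-0.002,0,0,0],[0,0,0,0]]';  python3 -m inch '[[-0.002,0,0,0],[-0.002,0,0,0],[-0.002,0,0,0],[0,0,0,0]]'; python3 -m inch '[[-0.002,0,0,0],[-0.002,0,0,0],[-0.001,0,0,0],[0,0,0,0]]'
```

```text
t: 10.1
eef_pos: [0.5759, -0.1232, 0.0376]
tool_rot: [0.0, 0.801, 0.599, 0.0]
contact_force: [1.4, 4.0, 5.6]
gripper_width: 0.419
grasp_force: 42.0
t: 10.5
eef_pos: [0.5742, -0.129, 0.0376]
tool_rot: [0.0, 0.801, 0.599, 0.0]
contact_force: [1.1, 3.1, 5.5]
gripper_width: 0.415
grasp_force: 42.0
t: 10.9
eef_pos: [0.5728, -0.1336, 0.0376]
tool_rot: [0.0, 0.801, 0.599, 0.0]
contact_force: [1.9, 3.7, 6.0]
gripper_width: 0.414
grasp_force: 41.9
```

```bash
cat > g.py <<'E'
import sys
from h import *
o=bot.get_obs(); T=tool(); F=T[:3,:3].T@o["contact_force"]; v=T[:2,3]-[.5585,-.1833]
print("F tool",F.round(1),"toe x %.4f y %.4f"%(v@[-.2823,-.9593]+.078,v@[.9593,-.2823])); sys.exit(F[0]>float(sys.argv[1]))
E
python3 -m inch '[[-0.002,0,0,0],[-0.002,0,0,0],[-0.002,0,0,0],[-0.002,0,0,0],[0,0,0,0]]' >/dev/null; python3 g.py 8 &&
python3 -m inch '[[-0.0003,0,0,0],[-0.0003,0,0,0],[-0.0003,0,0,0]]' >/dev/null; python3 g.py 8 &&
python3 -m inch '[[-0.0003,0,0,0],[-0.0003,0,0,0],[-0.0003,0,0,0]]' >/dev/null; python3 g.py 8 &&
python3 -m inch '[[-0.0003,0,0,0],[-0.0003,0,0,0],[-0.0003,0,0,0]]' >/dev/null; python3 g.py 8 &&
python3 -m inch '[[-0.0003,0,0,0],[-0.0003,0,0,0],[-0.0003,0,0,0]]' >/dev/null; python3 g.py 8
```

```text
F tool [ 3.7  0.1 -5.3] toe x 0.0345 y -0.0003
F tool [ 3.7  0.1 -5.3] toe x 0.0345 y -0.0003
F tool [ 3.7  0.1 -5.3] toe x 0.0345 y -0.0003
F tool [ 3.7  0.1 -5.3] toe x 0.0345 y -0.0003
F tool [ 3.7  0.1 -5.3] toe x 0.0345 y -0.0003False
False
False
False
False
```

```bash
sed -i 's/sys.exit(\(.*\))$/sys.exit(int(\1))/' g.py
python3 g.py 8 &&
python3 -m inch '[[-0.0005,0,0,0],[-0.0005,0,0,0],[-0.0005,0,0,0],[-0.0005,0,0,0]]' >/dev/null && python3 g.py 8 &&
python3 -m inch '[[-0.0005,0,0,0],[-0.0005,0,0,0],[-0.0005,0,0,0],[-0.0005,0,0,0]]' >/dev/null && python3 g.py 8 &&
python3 -m inch '[[-0.0003,0,0,0],[-0.0003,0,0,0],[-0.0003,0,0,0]]' >/dev/null && python3 g.py 8 &&
python3 -m inch '[[-0.0003,0,0,0],[-0.0003,0,0,0],[-0.0003,0,0,0]]' >/dev/null && python3 g.py 8 &&
python3 -m inch '[[-0.0003,0,0,0],[-0.0003,0,0,0],[-0.0003,0,0,0]]' >/dev/null && python3 g.py 8 &&
python3 -m inch '[[-0.0003,0,0,0],[-0.0003,0,0,0],[-0.0003,0,0,0]]' >/dev/null && python3 g.py 8 &&
python3 -m inch '[[-0.0003,0,0,0],[-0.0003,0,0,0],[-0.0003,0,0,0]]' >/dev/null && python3 g.py 8 &&
python3 -m inch '[[-0.0003,0,0,0],[-0.0003,0,0,0],[-0.0003,0,0,0]]' >/dev/null && python3 g.py 8; python3 -m inch '[[0,0,0,0]]'
```

```text
F tool [ 3.7  0.1 -5.3] toe x 0.0345 y -0.0003
F tool [ 5.  -0.3 -5.9] toe x 0.0359 y -0.0003
F tool [ 5.7 -0.1 -5.5] toe x 0.0380 y -0.0003
F tool [ 5.1 -0.6 -4.9] toe x 0.0389 y -0.0003
F tool [ 4.9 -0.4 -5.7] toe x 0.0397 y -0.0004
F tool [ 6.   0.  -6.2] toe x 0.0406 y -0.0004
F tool [ 4.7 -0.3 -5.9] toe x 0.0414 y -0.0003
F tool [ 5.3 -0.2 -4.8] toe x 0.0423 y -0.0004
F tool [ 5.8 -0.9 -4.1] toe x 0.0431 y -0.0004
t: 14.1
eef_pos: [0.568, -0.1498, 0.0376]
tool_rot: [0.0, 0.801, 0.599, 0.0]
contact_force: [1.2, 4.6, 5.5]
gripper_width: 0.411
grasp_force: 42.0
```

```bash

python3 -m inch '[[-0.0003,0,-0.0002,0],[-0.0003,0,0,0],[-0.0003,0,0,0]]' >/dev/null && python3 g.py 8 &&
python3 -m inch '[[-0.0003,0,0,0],[-0.0003,0,0,0],[-0.0003,0,0,0]]' >/dev/null && python3 g.py 8 &&
python3 -m inch '[[-0.0003,0,0,0],[-0.0003,0,0,0],[-0.0003,0,0,0]]' >/dev/null && python3 g.py 8 &&
python3 -m inch '[[-0.0003,0,0,0],[-0.0003,0,0,0],[-0.0003,0,0,0]]' >/dev/null && python3 g.py 8 &&
python3 -m inch '[[-0.0003,0,0,0],[-0.0003,0,0,0],[-0.0003,0,0,0]]' >/dev/null && python3 g.py 8 &&
python3 -m inch '[[-0.0003,0,0,0],[-0.0003,0,0,0],[-0.0003,0,0,0]]' >/dev/null && python3 g.py 8 &&
python3 -m inch '[[-0.0003,0,0,0],[-0.0003,0,0,0],[-0.0003,0,0,0]]' >/dev/null && python3 g.py 8 &&
python3 -m inch '[[-0.0003,0,0,0],[-0.0003,0,0,0],[-0.0003,0,0,0]]' >/dev/null && python3 g.py 8 &&
python3 -m inch '[[-0.0003,0,0,0],[-0.0003,0,0,0],[-0.0003,0,0,0]]' >/dev/null && python3 g.py 8 &&
python3 -m inch '[[-0.0003,0,0,0],[-0.0003,0,0,0],[-0.0003,0,0,0]]' >/dev/null && python3 g.py 8 &&
python3 -m inch '[[-0.0003,0,0,0],[-0.0003,0,0,0],[-0.0003,0,0,0]]' >/dev/null && python3 g.py 8 &&
python3 -m inch '[[-0.0003,0,0,0],[-0.0003,0,0,0],[-0.0003,0,0,0]]' >/dev/null && python3 g.py 8; python3 -m inch '[[0,0,0,0]]'
```

```text
F tool [ 4.4  0.4 -4. ] toe x 0.0445 y -0.0004
F tool [ 6.   0.6 -3.5] toe x 0.0449 y -0.0004
F tool [ 8.2  0.6 -2.9] toe x 0.0450 y -0.0005
t: 15.1
eef_pos: [0.5674, -0.1515, 0.0376]
tool_rot: [-0.0, 0.801, 0.599, 0.001]
contact_force: [3.4, 6.3, 2.4]
gripper_width: 0.411
grasp_force: 41.7
```

```bash

python3 -m inch '[[-0.0003,0,0,0],[-0.0003,0,0,0],[0,0,0,0]]' >/dev/null && python3 g.py 11 &&
python3 -m inch '[[-0.0003,0,0,0],[-0.0003,0,0,0],[0,0,0,0]]' >/dev/null && python3 g.py 11 &&
python3 -m inch '[[-0.0003,0,0,0],[-0.0003,0,0,0],[0,0,0,0]]' >/dev/null && python3 g.py 11 &&
python3 -m inch '[[-0.0003,0,0,0],[-0.0003,0,0,0],[0,0,0,0]]' >/dev/null && python3 g.py 11
```

```text
F tool [ 9.1  0.7 -3.7] toe x 0.0450 y -0.0005
F tool [10.2  0.7 -3.4] toe x 0.0450 y -0.0005
F tool [10.4  0.3 -3.1] toe x 0.0451 y -0.0006
F tool [12.   0.6 -2.6] toe x 0.0451 y -0.0006
```

```bash

python3 -m inch '[[-0.0004,0,0,0],[-0.0004,0,0,0],[-0.0004,0,0,0],[0,0,0,0]]' >/dev/null && python3 g.py 14.5 &&
python3 -m inch '[[-0.0004,0,0,0],[-0.0004,0,0,0],[0,0,0,0]]' >/dev/null && python3 g.py 14.5; python3 -m inch '[[0,0,0,0],[0,0,0,0],[0,0,0,0],[0,0,0,0],[0,0,0,0],[0,0,0,0],[0,0,0,0]]'; python3 g.py 20
python3 - <<'E'
from h import *
r=cam("top"); c=r["color"][:,:,::-1]; o=cv2.imread("pics/top0.png")
F=np.array([.5585,-.1833]);ax=np.array([-.2823,-.9593])
print(proj(r,np.r_[F+ax*.1,.017]))
f=lambda i:cv2.resize(i[185:240,350:415],None,fx=6,fy=6,interpolation=cv2.INTER_CUBIC)
cv2.imwrite("pics/probe.png",np.hstack([f(o),f(c)]))
E
```

```text
F tool [13.3  0.7 -2.2] toe x 0.0451 y -0.0007
F tool [15.7 -0.  -3.1] toe x 0.0452 y -0.0007
t: 17.7
eef_pos: [0.5671, -0.1516, 0.0377]
tool_rot: [-0.002, 0.8, 0.601, 0.002]
contact_force: [3.9, 16.4, 2.6]
gripper_width: 0.415
grasp_force: 41.6
F tool [16.8 -0.8 -2.5] toe x 0.0452 y -0.0007
[[399.00515741 214.54756407]]
```

View pics/probe.png

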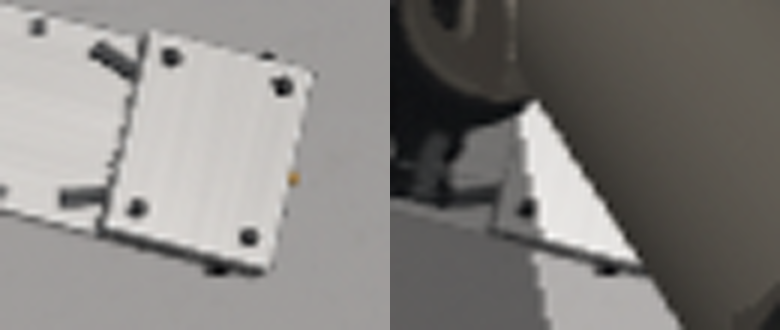

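The arm hides the probe pin in the right half of the picture, so I'll relax the push, release, rise and check again.

```bash
python3 -m inch '[[0.001,0,0,0],[0.001,0,0,0],[0.001,0,0,0],[0.0005,0,0,0],[0,0,0,0]]' >/dev/null; python3 g.py 20; python3 -m inch '[[0,0,0,0],[0,0,0,0],[0,0,0,0],[0,0,0,0],[0,0,0,0],[0,0,0,0]]' 0.065; python3 g.py 20
```

```text
F tool [ 8.3 -0.5 -4.3] toe x 0.0451 y -0.0007
t: 18.85
eef_pos: [0.5666, -0.1539, 0.0375]
tool_rot: [0.0, 0.801, 0.599, -0.0]
contact_force: [0.2, 0.6, -0.5]
gripper_width: 0.763
grasp_force: 0.0
F tool [0.6 0.  0.5] toe x 0.0475 y -0.0006
```

```bash
python3 -m inch '[[0,0,-0.02,0],[0,0,-0.03,0],[0,0,-0.04,0],[0,0,-0.04,0],[0.03,0,-0.02,0],[0.045,0,0,0],[0.045,0,0,0],[0.045,0,0,0],[0.045,0,0,0],[0.045,0,0,0],[0,0,0,0],[0,0,0,0]]'
python3 - <<'E'
from h import *
r=cam("top"); c=r["color"][:,:,::-1]; o=cv2.imread("pics/top0.png"); s=cam("scene")["color"][:,:,::-1]
f=lambda i:cv2.resize(i[175:240,318:413],None,fx=4.1,fy=4.1,interpolation=cv2.INTER_CUBIC)
cv2.imwrite("pics/after.png",np.vstack([np.hstack([f(o),f(c)]),cv2.resize(s[150:240,290:450],None,fx=3.4,fy=3.4)[:, :0] if 0 else np.hstack([cv2.resize(s[155:220,310:420],(389,266)),cv2.resize(cv2.imread("pics/scene0.png")[155:220,310:420],(389,266))])]))
E
```

```text
t: 20.05
eef_pos: [0.6385, 0.0925, 0.1873]
tool_rot: [-0.0, 0.8, 0.6, -0.0]
contact_force: [-1.0, -0.9, 1.0]
gripper_width: 0.765
grasp_force: 0.0
```

View pics/after.png

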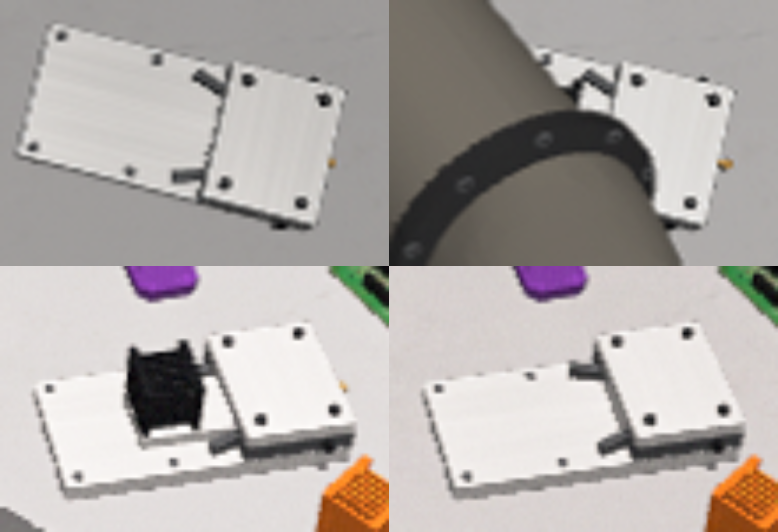

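The pin at the rear of the block now stands clearly farther out: in the top view the blob spans columns 719-734, against a faint spot before. The module lies flat and straight under the roof, and the gripper is clear.

```bash
python3 -c "
from station import bot
print(bot.hand_in())"
```

```text
the job is handed in; nothing more can be done
None
```

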